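Clamp the tube block on the shaker with the turnbuckle

ROBOT

A 6-joint arm with a two-finger parallel gripper is mounted at the origin on the work surface. World frame = base frame: x ahead of the robot, y to its left, z up, the work surface at z = 0. Lengths are in m, angles in degrees, forces in N, time in s.
With the tool pointing down it reaches from about 0.375 to 0.9 m from the base axis. Payload 3.1 kg.
Tool frame: the origin (TCP) lies midway between the tips of the shut fingers; the grasp point (between the pads) lies 19 mm behind it; z points along the fingers, y is the direction in which the jaws open and shut (so a half turn about z gives the same grasp; the last joint's range is limited). The gripper opens to 87 mm and grips with 3 to 60 N. Pads are 19 mm wide; open, the fingers measure 117 mm over their backs; the gripper's body (75 mm by 190 mm) begins 51 mm behind the grasp point.
Start: joints at [53.199, 30.224, 82.088, -0, 67.689, -10.227], TCP at [0.28, 0.559, 0.223] pointing down, gripper open.
Joint ranges: [-176.69, 176.69], [-43.24, 126.21], [12.49, 139.97], [-82, 262], [0, 151.66], [-163.58, 163.58]. Speed limits (degrees/s): [159.86, 159.86, 180, 180, 180, 180].

INTERFACE

Orientations are given as a 3x3 rotation matrix whose columns are the frame's x, y, z axes.
In Python, from rig import status, vision, bot, models gives the robot as it stands.
- The arm moves only by the tool send_rows, never from a script. Its argument "moves" is a list of rows, each a list of 7 numbers: the shift along the tool's x, y, z in units of 25 mm (1.0 is 25 mm), then the turn, a rotation vector about the tool's x, y, z in units of 10 degrees (1.0 is 10 degrees), then the closure, from -1 (fully open) to 1 (shut), so that 0 is half open. In form: [[dx, dy, dz, rx, ry, rz, hand], ...]. A call has 1 to 12 rows; each row shifts and turns the commanded pose from where the row before left it, along the tool's axes as they then stand; what a row does not reach is not made up. A row lasts 1/8 s, in which the tool goes at most 62.5 mm and 10.7 degrees, less where a joint would pass 70% of its speed; a pose out of reach is approached as far as the arm can. A call is refused whole if a number of a shift passes 1 or a number of a turn 1, either way. A call with a gripper value outside its range is refused whole. The fingers move at their own pace and stop on an object; the grip force is fixed at half the most. Time passes only in rows, so rows that do not move let the fingers close. It gives the time, the measured TCP pose, the force and the opening at its end, in the units of the state.
- status.read_state(): the state, without advancing time (a new reading comes with each control period).
- vision.capture(name): name is "side" or "top"; returns a dict with "img" (480x640x3 uint8, red, green, blue), "depth" (480x640 float32, m along the optical axis (not along the pixel's ray), 0 where there is no reading), "fx", "fy", "cx", "cy" (pixels), "distortion" ([k1, k2, p1, p2, k3] as OpenCV has them; the pictures are not rectified), "pose" (4x4, takes a point from camera to world coordinates). Camera axes: x right, y up, looking along -z (the intrinsics and any distortion apply to the point x, -y, -z); pixel columns grow to the right and rows downward; lengths in m; the calibration is good to about 2 mm. A picture is of the moment at which its call begins.
- bot.hand_in(): hands the job in, once; it reports no verdict.
Trained networks look in the newest picture that a camera, given by its name, has taken for a name from the list of things; names that differ only in an ending like _2 or _b are one class to them, and where a whole thing is asked for, a point or a joint stands for the part that bears it (a point fixed in the world has none). Each returns a list of dicts, best first, with "confidence" (0 to 1); they miss things now and then, are a little off and sometimes report something else, mostly with a low value. They report only what shows in the picture. A call takes as long as a camera call. They do not tell look-alikes from the thing itself.
- models.masks_of(camera, name): "mask" (480x640 bool, what is visible of it) and "extent" ([left, top, right, bottom] in pixels, round what is visible of it).
- models.landmark_of(camera, name): "point" ([column, row] in pixels: a listed point, or the origin of a listed thing).
The state is a dict: "time_s": time; "joint_positions": joint angles; "qvel": joint speeds; "tau": joint torques, N m; "position": TCP position; "tcp_rot": TCP orientation; "force": force on the tool from outside, world axes, zero at the start; "moment": the same for the moment, N m; "opening": opening from 0.0 (shut) to 1.0 (fully open).
Only numpy, scipy, OpenCV 4.12 (cv2) and the standard library are available. Lean on these libraries where they do the work, as an engineer would, in place of code of your own. Each camera call takes 0.05 s, during which the arm holds its last target.

TASK

The tube block is standing loose on the shaker. Turn the four-spoked turnbuckle sleeve, its top going away from the block, so that both jaws draw in at once, until they bear firmly on the block and hold it square, still flat on the platform. Leave the dish, the jar and the timer where they are.

Things in the scene. Friction and masses are not known exactly. Their poses are not given: they have to be found in the camera images.
- clamp: Low bench shaker, fixed to the bench, white, with an aluminium platform 240 (x) by 300 (y) mm, its top 55 mm above the bench. Origin: on the bench under its centre; x points away from the robot (give or take the yaw), z up. The tube block stands on the robot's side (x about -58 mm); the turnbuckle runs along y on the far side at x = +68 mm, its axis 140 mm above the bench.
- sleeve_centre (a point): Centre of the steel turnbuckle sleeve, on its axis, midway between the jaws. Sleeve 56 mm long, 28 mm in diameter. In its middle plane stand four steel spokes, 8 mm thick, 90 degrees apart, each ending in a black ball, 16 mm in diameter. Only the spokes rise more than 17 mm above the axis. Push spoke after spoke at its ball with shut fingers, following the arc (a level push jams).
- sleeve (a joint): Turn of the sleeve, rad; 0: jaws open, spokes exactly up, down and level. It grows (tightens) when the sleeve's top goes to the clamp's +x, so the spokes stand at this value + 0, 90, 180, 270 degrees from straight up towards +x. Each rad draws each jaw in 2.55 mm; the jaw gap is 102 mm at 0 and meets the 80 mm block at about 4.3 rad, where it turns hard. Starts at 0 to 1.6.
- jaw_left: Dark steel jaw plate at the clamp's +y side, with a rubber pad on the robot's half; slides along the clamp's y, moved by the sleeve only. 200 mm long, 17 mm thick, top 107 mm above the bench; its post, 34 mm wide, reaches 157 mm where the threaded rod enters. Origin: at platform height, level with the clamp's centre, on the inner face that presses the block.
- jaw_right: The same jaw mirrored, at the -y side; its inner face looks to +y.
- tube_block: Loose aluminium block with twelve tube holes in its top, 90 (x) by 80 (y) by 50 mm high, about 0.75 kg. Origin: centre of its underside, which rests on the platform; its top is 105 mm above the bench. It starts a few mm and a few degrees out of place between the open jaws.
- petri_dish: Clear covered dish, 92 mm in diameter, 17 mm high, on the bench left of the shaker. Origin: centre of its underside. Not to be moved.
- jar: Amber jar, 52 mm in diameter, 75 mm high, on the bench right of the shaker. Origin: centre of its underside. Not to be moved.
- timer: White flat timer, 70 by 55 by 18 mm, on the bench right of the shaker. Origin: centre of its underside. Not to be moved.
- spoke_ball (a point): Centre of the black ball on one of the four spokes, the one that points straight up when the sleeve's joint is 0; 54 mm from the sleeve's axis (outermost point of each ball: 62 mm). Turning takes 0.2 N m (about 4 N at a ball, 7 N at 28 mm from the axis); the sleeve stays where it is left. A push of about 14 N at 30 to 50 mm from the axis, held a moment, tightens it well.
There are look-alikes about, which are no part of the job. What is meant by the tube_block is not red, and is the smaller of those in its own colour.

How it is judged (in metres and radians):
At the end, for the whole second after the job is handed in: Both jaws press the tube block with more than 3 N each, the sleeve having been turned past 3.9 rad; the block is at rest, square to the jaws within 2 degrees, upright within about 3 degrees and flat on the platform within 4 mm (contact force between each of jaw_left, jaw_right and tube_block above 3 N and angle between the y axis of tube_block and the y axis of clamp, either way round below 0.035 rad and angle between tube_block's own z axis and vertical below 0.05 rad and z of tube_block in the frame of clamp between 0.051 and 0.059 m and linear speed of tube_block below 0.01 m/s and value of joint sleeve above 3.9 rad); the robot touches nothing.
It fails at once if the dish, the jar or the timer is moved by more than 30 mm (distance of any of petri_dish, jar, timer from where it was at the start of the episode above 0.03 m).
It also fails if it takes over 72 s, if anything falls off the work surface, if the arm or the gripper's body presses on something with over 40 N, if the wrist force passes 120 N, or if a joint passes its speed limit or range.

## Working session

There is one attempt and no reset: what is moved stays moved. The work goes in short steps, Python scripts to look and compute and a tool call to move; the robot and the scene stay as the last step left them, time stands still between calls to the robot, and variables do not carry over. Pictures are saved under pics/ and viewed, and the job is handed in when it is done.

Besides the shell and the picture viewer there is one more tool, called by a JSON object that holds its "method" and its "body", one argument or row to a line. send_rows: Moves the arm, as the interface text tells. Its arguments: {"type":"object","properties":{"moves":{"type":"array"}},"required":["moves"]}

```bash
ls; mkdir -p pics; cat > h.py <<'E'
import numpy as np, cv2
from rig import status, vision, bot, models
def cap(n):
    return vision.capture(n)
def p2w(c,u,v,d=None,z=None):
    K=np.array([[c['fx'],0,c['cx']],[0,c['fy'],c['cy']],[0,0,1]])
    x,y=cv2.undistortPoints(np.array([[[u,v]]],float),K,np.array(c['distortion'],float))[0,0]
    ray=np.array([x,-y,-1.]); P=np.array(c['pose'])
    r=P[:3,:3]@ray; o=P[:3,3]
    if z is not None: d=(z-o[2])/r[2]
    return o+d*r
def w2p(c,p):
    K=np.array([[c['fx'],0,c['cx']],[0,c['fy'],c['cy']],[0,0,1]])
    P=np.array(c['pose']); q=P[:3,:3].T@(np.array(p)-P[:3,3]); q=np.array([q[0],-q[1],-q[2]])
    return cv2.projectPoints(q.reshape(1,1,3),np.zeros(3),np.zeros(3),K,np.array(c['distortion'],float))[0][0,0]
def save(c,n): cv2.imwrite('pics/'+n,c['img'][:,:,::-1])
E
python3 - <<'E'
from h import *
for n in ['side','top']:
    c=cap(n); save(c,n+'0.png'); print(n,np.round(c['pose'],3).tolist(),c['fx'])
    for t in ['clamp','sleeve_centre','spoke_ball','tube_block','jaw_left','jaw_right','petri_dish','jar','timer']:
        for r in models.landmark_of(n,t)[:4]:
            u,v=r['point']; d=c['depth'][min(479,max(0,int(v))),min(639,max(0,int(u)))]
            print(t,round(r['confidence'],2),np.round(r['point'],1),d,np.round(p2w(c,u,v,d),3))
print({k:np.round(v,3).tolist() for k,v in status.read_state().items()})
E
```

```text
pics
side [[0.78, 0.404, -0.478, 0.03], [-0.626, 0.484, -0.612, -0.562], [-0.016, 0.776, 0.63, 0.749], [0.0, 0.0, 0.0, 1.0]] 496.182307086138
clamp 0.92 [315.8 259. ] 1.022115 [0.485 0.054 0.07 ]
sleeve_centre 0.67 [339.9 194.5] 1.0632658 [0.599 0.114 0.149]
sleeve_centre 0.23 [349.7 339.5] 0.9246973 [ 0.43  -0.116  0.017]
spoke_ball 0.79 [345.5 176.3] 1.0443803 [0.614 0.113 0.189]
tube_block 0.97 [295.1 194.6] 1.292744 [0.631 0.332 0.021]
tube_block 0.83 [187.2 285.7] 0.99164873 [0.25  0.171 0.053]
tube_block 0.79 [295.3 248.5] 1.0125005 [0.457 0.085 0.094]
jaw_left 0.87 [302.7 227. ] 1.0502679 [0.503 0.121 0.104]
jaw_right 0.7 [328.3 252. ] 1.0385225 [0.519 0.055 0.07 ]
jaw_right 0.29 [249.1 212.4] 1.2456785 [0.501 0.35  0.015]
petri_dish 0.74 [245.3 212.4] 1.2468146 [0.494 0.357 0.014]
jar 0.84 [410.7 306. ] 0.97795856 [ 0.574 -0.134  0.024]
timer 0.94 [352. 339.] 0.92492217 [ 0.434 -0.119  0.018]
top [[-0.022, 0.996, -0.088, 0.413], [-1.0, -0.021, 0.013, 0.073], [0.011, 0.089, 0.996, 1.157], [0.0, 0.0, 0.0, 1.0]] 576.8705726066667
clamp 0.87 [282.6 223.4] 1.1059544 [0.53  0.119 0
[... 456 characters left out ...]
20. ] 1.106747 [0.536 0.073 0.057]
petri_dish 0.95 [151.3 239.8] 1.138757 [0.507 0.383 0.018]
petri_dish 0.7 [281.2 225.9] 1.054757 [0.52  0.119 0.107]
jar 0.7 [395.8 194.8] 1.0911515 [ 0.578 -0.097  0.078]
jar 0.5 [304.5 221.1] 1.1064166 [0.534 0.077 0.057]
timer 0.67 [397.5 268.5] 1.1404614 [ 0.44  -0.105  0.017]
{'time_s': 1.0, 'joint_positions': [53.197, 30.222, 82.088, 0.001, 67.69, -10.226], 'qvel': [0.099, -0.071, 0.03, 0.018, -0.04, 0.09], 'tau': [-0.001, -44.002, -17.699, 0.063, 0.051, -0.0], 'position': [0.28, 0.559, 0.223], 'tcp_rot': [[-0.894, 0.447, -0.0], [0.447, 0.894, 0.0], [0.0, -0.0, -1.0]], 'force': [0.397, -0.501, 0.843], 'moment': [0.041, 0.046, 0.056], 'opening': 0.999}
```

```bash
python3 - <<'E'
import cv2
a=cv2.imread('pics/top0.png'); cv2.imwrite('pics/topc.png',cv2.resize(a[130:310,190:390],None,fx=3.3,fy=3.3,interpolation=2))
a=cv2.imread('pics/side0.png'); cv2.imwrite('pics/sidec.png',cv2.resize(a[140:320,240:440],None,fx=3.3,fy=3.3,interpolation=2))
E
```

```text
(no output)
```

View pics/top0.png

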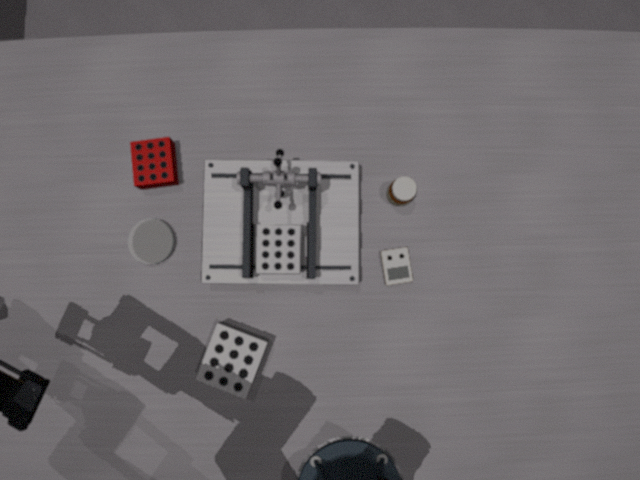

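View pics/side0.png

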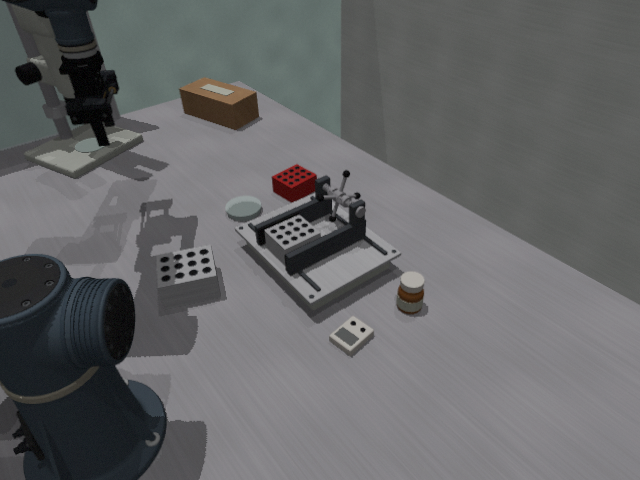

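```bash
sleep 1
```

```text
(no output)
```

View pics/topc.png

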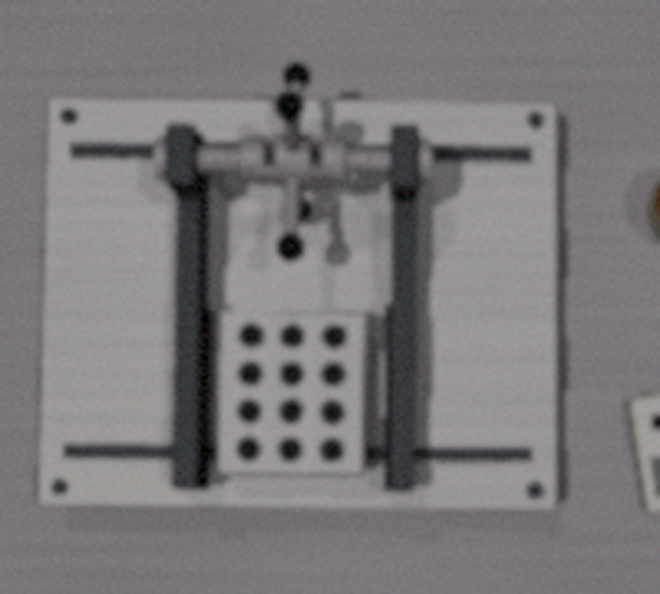

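View pics/sidec.png

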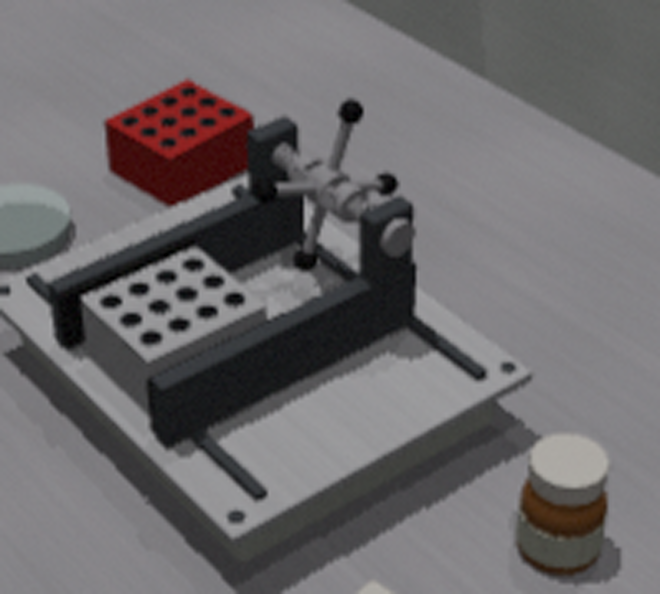

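```bash
python3 - <<'E'
from h import *
c=cap('top')
f=lambda p:(p[0]/3.3+190-.35,p[1]/3.3+130-.35)
C=[p2w(c,*f(p),z=.055) for p in [(69,116),(535,120),(534,490),(59,487)]]
print(np.round(C,4)); m=np.mean(C,0); print('centre',m)
y=(C[0]-C[1])+(C[3]-C[2]); yaw=np.arctan2(-y[0],y[1]); 
x=(C[0]-C[3])+(C[1]-C[2]); print('yaw',np.degrees(yaw),np.degrees(np.arctan2(x[1],x[0])), np.linalg.norm(y)/2,np.linalg.norm(x)/2)
ex=np.array([np.cos(yaw),np.sin(yaw),0]); ey=np.array([-ex[1],ex[0],0])
O=m.copy(); O[2]=0
S=O+.068*ex; S[2]=.14; print('sleeve',S)
s=cap('side')
g=lambda p:(p[0]/3.3+240-.35,p[1]/3.3+140-.35)
mt={'up':f((288,104)),'far':f((297,74)),'near':f((290,246))}
ms={'up':g((351,111)),'far':g((387,184)),'near':None,'down':g((306,260))}
for dy in [-.004,0,.004]:
  for th in range(0,50,2):
    t=np.radians(th);e=[]
    for k,o in [('up',0),('far',90),('down',180),('near',270)]:
        a=t+np.radians(o); P=S+dy*ey+.054*(np.sin(a)*ex+np.cos(a)*np.array([0,0,1]))
        for cc,M in ((c,mt),(s,ms)):
            if M.get(k) is not None: e.append(np.linalg.norm(w2p(cc,P)-M[k]))
    if sum(e)<26: print(dy,th,np.round(e,1))
print(np.round(w2p(c,S),1),np.round(w2p(s,S),1))
# block edges heights
E
```

```text
[[ 0.6481  0.2571  0.055 ]
 [ 0.6398 -0.0173  0.055 ]
 [ 0.4228 -0.0106  0.055 ]
 [ 0.4303  0.2642  0.055 ]]
centre [0.53523732 0.12334713 0.055     ]
yaw -1.6533929938888745 -1.810479241558561 0.2747209047452775 0.21755580551932246
sleeve [0.603209   0.12138512 0.14      ]
-0.004 10 [6.1 2.5 2.6 4.2 4.3 3.6]
-0.004 12 [5.2 1.8 2.3 3.5 3.7 3.3]
-0.004 14 [4.3 1.2 2.1 2.8 3.  3.1]
-0.004 16 [3.6 0.6 1.9 2.  2.4 2.8]
-0.004 18 [3.  0.5 1.8 1.4 1.7 2.5]
-0.004 20 [2.6 1.  1.9 0.9 1.1 2.3]
-0.004 22 [2.5 1.6 2.1 1.  0.5 2.2]
-0.004 24 [2.8 2.3 2.5 1.6 0.3 2.3]
-0.004 26 [3.3 2.9 3.  2.3 0.8 2.4]
-0.004 28 [3.9 3.5 3.5 3.1 1.4 2.8]
-0.004 30 [4.6 4.1 4.1 3.8 2.  3.2]
-0.004 32 [5.3 4.7 4.8 4.6 2.6 3.7]
0 8 [6.7 4.3 2.5 5.4 4.2 2.9]
0 10 [5.6 3.6 2.1 4.6 3.5 2.6]
0 12 [4.6 2.9 1.7 3.8 2.8 2.2]
0 14 [3.6 2.2 1.2 3.1 2.2 1.9]
0 16 [2.6 1.6 0.8 2.3 1.5 1.4]
0 18 [1.6 1.  0.4 1.5 1.  1. ]
0 20 [0.7 0.5 0.5 0.8 0.7 0.5]
0 22 [0.3 0.6 1.  0.5 1.  0.1]
0 24 [1.2 1.1 1.6 1.  1.5 0.6]
0 26 [2.1 1.7 2.2 1.8 2.  1.2]
0 28 [2.9 2.3 2.9 2.6 2.6 1.8]
0 30 [3.8 2.9 3.6 3.4 3.2 2.5]
0 32 [4.6 3.4 4.3 4.3 3.8 3.2]
0.004 12 [5.1 4.2 3.2 4.6 2.5 3.1]
0.004 14 [4.2 3.6 2.9 3.9 2.  2.8]
0.004 16 [3.4 3.  2.7 3.2 1.8 2.6]
0.004 18 [2.8 2.4 2.6 2.6 1.7 2.5]
0.004 20 [2.3 1.9 2.6 2.1 2.  2.4]
0.004 22 [2.2 1.4 2.7 1.8 2.3 2.4]
0.004 24 [2.4 1.2 2.9 1.9 2.8 2.5]
0.004 26 [2.9 1.2 3.3 2.3 3.4 2.7]
0.004 28 [3.6 1.5 3.7 2.9 3.9 3.1]
0.004 30 [4.3 1.9 4.2 3.6 4.5 3.6]
0.004 32 [5.  2.4 4.8 4.3 5.1 4.1]
[278.4 178. ] [338.9 195.8]
```

{"method": "send_rows", "body": {
  "moves": [
    [0, 0, -1, 0, 0, 0, 1],
    [0, 0, -1, 0, 0, 0, 1],
    [0, 0, -1, 0, 0, 0, 1],
    [0, 0, 0, 0, 0, -0.83, 1],
    [0, 0, 0, 0, 0, -0.83, 1],
    [0, 0, 0, 0, 0, -0.83, 1]
  ]
}}

```text
time_s: 1.85
position: [0.2795, 0.5589, 0.2976]
tcp_rot: [[-1.0, 0.024, 0.0], [0.024, 1.0, 0.0], [-0.0, 0.0, -1.0]]
force: [0.5, -0.3, -0.2]
opening: 0.405
```

```bash
cat >> h.py <<'E'
YAW=np.radians(-1.7); EX=np.array([np.cos(YAW),np.sin(YAW),0]); EY=np.array([-EX[1],EX[0],0]); EZ=np.array([0,0,1.])
S=np.array([.6032,.1214,.14])
def rot(phi):
    p=np.radians(phi); z=np.sin(p)*EX-np.cos(p)*EZ
    return np.c_[np.cross(EY,z),EY,z]
def tip(a,phi,back=0,rad=.054):
    t=np.radians(a); return S+rad*(np.sin(t)*EX+np.cos(t)*EZ)-(.008+back)*rot(phi)[:,2]
from scipy.spatial.transform import Rotation as R
def delta(p0,R0,p1,R1):
    return np.r_[R0.T@(p1-p0)/.025, np.degrees(R.from_matrix(R0.T@R1).as_rotvec())/10]
def cur():
    s=status.read_state(); return np.array(s['position']),np.array(s['tcp_rot']),s
E
python3 - <<'E'
from h import *
p,r,s=cur(); print(p,np.round(r,3),s['joint_positions'],s['force'])
print(delta(p,r,S+np.array([-.08,.002,.17]),rot(0)))
E
```

```text
[0.27948287 0.55891576 0.29764093] [[-1.     0.024  0.   ]
 [ 0.024  1.     0.   ]
 [-0.     0.    -1.   ]] [ 5.32001101e+01  2.61144909e+01  7.68505719e+01  2.27994345e-03
  7.70301789e+01 -3.54011560e+01] [ 0.49052015 -0.26584823 -0.22146056]
[-1.01711809e+01 -1.71773379e+01 -4.95743524e-01  5.16819187e-04
  9.31912200e-05  3.00754464e-02]
```

{"method": "send_rows", "body": {
  "moves": [
    [-0.57, -0.95, -0.03, 0, 0, 0, 1],
    [-0.57, -0.95, -0.03, 0, 0, 0, 1],
    [-0.57, -0.95, -0.03, 0, 0, 0, 1],
    [-0.57, -0.95, -0.03, 0, 0, 0, 1],
    [-0.57, -0.95, -0.03, 0, 0, 0, 1],
    [-0.57, -0.95, -0.03, 0, 0, 0, 1],
    [-0.57, -0.95, -0.03, 0, 0, 0, 1],
    [-0.57, -0.95, -0.03, 0, 0, 0, 1],
    [-0.57, -0.95, -0.03, 0, 0, 0, 1],
    [-0.57, -0.95, -0.03, 0, 0, 0, 1]
  ]
}}

```text
time_s: 3.1
position: [0.4154, 0.3166, 0.3052]
tcp_rot: [[-1.0, 0.029, 0.0], [0.029, 1.0, 0.0], [-0.0, 0.0, -1.0]]
force: [0.5, -0.1, -1.0]
opening: 0.005
```

{"method": "send_rows", "body": {
  "moves": [
    [-0.57, -0.95, -0.03, 0, 0, 0, 1],
    [-0.57, -0.95, -0.03, 0, 0, 0, 1],
    [-0.57, -0.95, -0.03, 0, 0, 0, 1],
    [-0.57, -0.95, -0.03, 0, 0, 0, 1],
    [-0.57, -0.95, -0.03, 0, 0, 0, 1],
    [-0.57, -0.95, -0.03, 0, 0, 0, 1],
    [-0.57, -0.95, -0.03, 0, 0, 0, 1],
    [-0.57, -0.95, -0.03, 0, 0, 0, 1],
    [0, 0, 0, 0, -1, 0, 1],
    [0, 0, 0, 0, -1, 0, 1],
    [0, 0, 0, 0, -1, 0, 1],
    [0, 0, 0, 0, -1, 0, 1]
  ]
}}

```text
time_s: 4.6
position: [0.5233, 0.1241, 0.3122]
tcp_rot: [[-0.764, 0.029, 0.644], [0.023, 1.0, -0.019], [-0.644, 0.0, -0.765]]
force: [1.3, -1.0, -0.7]
opening: 0.006
```

```bash
python3 - <<'E'
from h import *
p,r,s=cur(); print(p,np.round(r,3),s['joint_positions'],s['force'],s['time_s'])
print(np.round(delta(p,r,tip(21,45,.02),rot(45)),2))
print(np.round(delta(tip(21,45,.02),rot(45),tip(21,45),rot(45)),2))
E
```

```text
[0.52333126 0.12409174 0.31221237] [[-0.764  0.029  0.644]
 [ 0.023  1.    -0.019]
 [-0.644  0.    -0.765]] [  3.2641793    6.90793082 116.76740298 -11.16953733  16.60330537
 -75.48698733] [ 1.29136611 -1.00212331 -0.66614716] 4.6
[ 0.2  -0.01  5.17  0.   -0.49  0.  ]
[-0.   0.   0.8  0.   0.   0. ]
```

```bash
python3 - <<'E'
from h import *
p,r,s=cur()
print(np.round(delta(p,r,tip(21,40,.015),rot(40)),2))
print('rows')
A=np.linspace(21,109,23); P=np.interp(A,[21,109],[40,-14])
for i in range(22):
    print(round(A[i+1]),np.round(P[i+1]),np.round(delta(tip(A[i],P[i]),rot(P[i]),tip(A[i+1],P[i+1]),rot(P[i+1])),2)[[0,2,4]], np.round(tip(A[i+1],P[i+1]),3))
E
```

```text
[ 0.1  -0.02  5.36  0.    0.01  0.  ]
rows
25 38.0 [-0.08  0.13  0.25] [0.621 0.121 0.195]
29 35.0 [-0.08  0.14  0.25] [0.625 0.121 0.194]
33 33.0 [-0.07  0.14  0.25] [0.628 0.121 0.192]
37 30.0 [-0.07  0.14  0.25] [0.632 0.121 0.19 ]
41 28.0 [-0.07  0.14  0.25] [0.635 0.12  0.188]
45 25.0 [-0.06  0.14  0.25] [0.638 0.12  0.185]
49 23.0 [-0.06  0.14  0.25] [0.641 0.12  0.183]
53 20.0 [-0.06  0.15  0.25] [0.644 0.12  0.18 ]
57 18.0 [-0.05  0.15  0.25] [0.646 0.12  0.177]
61 15.0 [-0.05  0.15  0.25] [0.648 0.12  0.174]
65 13.0 [-0.04  0.15  0.25] [0.65  0.12  0.171]
69 11.0 [-0.04  0.15  0.25] [0.652 0.12  0.167]
73 8.0 [-0.04  0.15  0.25] [0.654 0.12  0.164]
77 6.0 [-0.03  0.15  0.25] [0.655 0.12  0.16 ]
81 3.0 [-0.03  0.15  0.25] [0.656 0.12  0.156]
85 1.0 [-0.02  0.15  0.25] [0.657 0.12  0.153]
89 -2.0 [-0.02  0.15  0.25] [0.657 0.12  0.149]
93 -4.0 [-0.02  0.15  0.25] [0.658 0.12  0.145]
97 -7.0 [-0.01  0.15  0.25] [0.658 0.12  0.141]
101 -9.0 [-0.01  0.15  0.25] [0.657 0.12  0.138]
105 -12.0 [-0.    0.15  0.25] [0.657 0.12  0.134]
109 -14.0 [0.   0.15 0.25] [0.656 0.12  0.13 ]
```

Approach, stopping 15 mm short, then a look.

{"method": "send_rows", "body": {
  "moves": [
    [0.02, 0, 0.9, 0, 0, 0, 1],
    [0.02, 0, 0.9, 0, 0, 0, 1],
    [0.02, 0, 0.9, 0, 0, 0, 1],
    [0.02, 0, 0.9, 0, 0, 0, 1],
    [0.02, 0, 0.9, 0, 0, 0, 1],
    [0, -0.02, 0.86, 0, 0, 0, 1]
  ]
}}

```text
time_s: 5.35
position: [0.6065, 0.1206, 0.2076]
tcp_rot: [[-0.769, 0.031, 0.639], [0.023, 1.0, -0.02], [-0.639, -0.001, -0.769]]
force: [-0.7, -1.5, 0.3]
opening: 0.004
```

```bash
python3 - <<'E'
from h import *
p,r,s=cur()
print(np.round(delta(p,r,tip(21,40,0),rot(40)),2),s['force'],s['joint_positions'])
c=cap('side'); cv2.imwrite('pics/s1.png',cv2.resize(c['img'][60:260,230:480,::-1],None,fx=3,fy=3,interpolation=2))
E
```

```text
[-0.05  0.03  0.62 -0.01 -0.03 -0.  ] [-0.65359676 -1.45832456  0.26907915] [  2.19667525  24.12943396 114.14957263 -51.24083557   3.29669156
 -35.79144406]
```

View pics/s1.png

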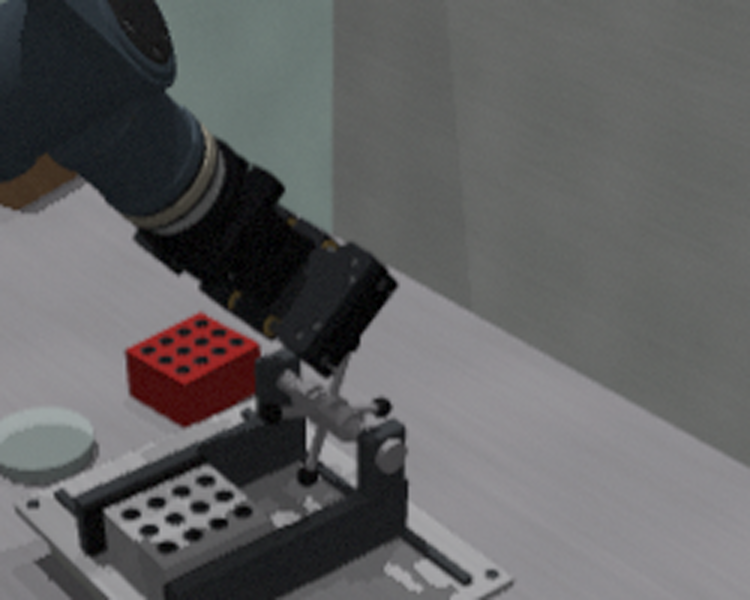

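{"method": "send_rows", "body": {
  "moves": [
    [-0.02, 0.02, 0.2, 0, 0, 0, 1],
    [-0.02, 0, 0.2, 0, 0, 0, 1],
    [0, 0, 0.2, 0, 0, 0, 1],
    [-0.08, 0, 0.13, 0, 0.25, 0, 1],
    [-0.08, 0, 0.14, 0, 0.25, 0, 1],
    [-0.07, 0, 0.14, 0, 0.25, 0, 1],
    [-0.07, 0, 0.14, 0, 0.25, 0, 1],
    [-0.07, 0, 0.14, 0, 0.25, 0, 1]
  ]
}}

```text
time_s: 6.4
position: [0.631, 0.1148, 0.1928]
tcp_rot: [[-0.862, 0.042, 0.506], [0.029, 0.999, -0.034], [-0.507, -0.015, -0.862]]
force: [-3.4, -2.0, 4.1]
opening: 0.006
```

```bash
python3 - <<'E'
from h import *
p,r,s=cur()
print(np.round(delta(p,r,tip(41,28,0),rot(28)),2),s['force'],s['joint_positions'])
c=cap('side'); cv2.imwrite('pics/s2.png',cv2.resize(c['img'][60:260,230:480,::-1],None,fx=3,fy=3,interpolation=2))
E
```

```text
[-0.03  0.23  0.24 -0.11  0.25 -0.02] [-3.35153081 -2.00724067  4.14174919] [  1.71160124  26.43258373 104.98864273  -8.96984198  18.43730774
 -78.3419302 ]
```

View pics/s2.png

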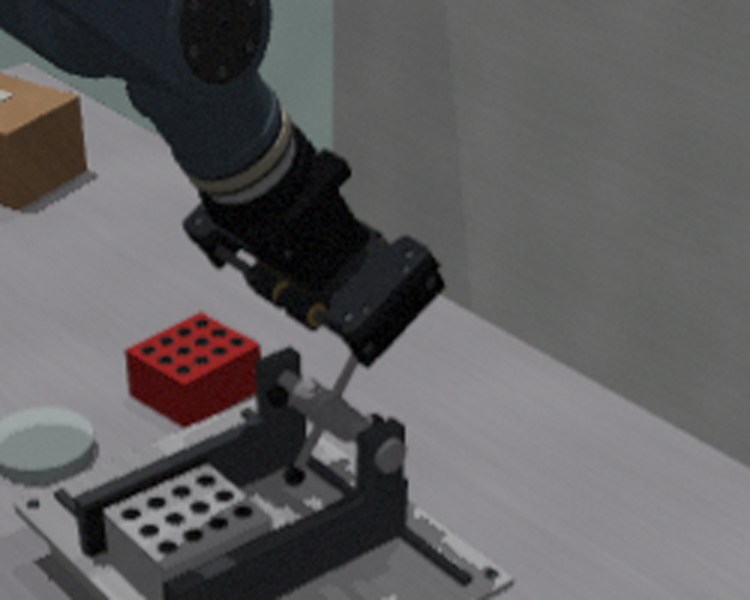

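{"method": "send_rows", "body": {
  "moves": [
    [-0.05, 0.08, 0.2, -0.04, 0.25, 0, 1],
    [-0.06, 0.08, 0.18, -0.04, 0.25, 0, 1],
    [-0.06, 0.08, 0.2, -0.04, 0.3, 0, 1],
    [-0.06, 0, 0.18, 0, 0.3, 0, 1],
    [-0.05, 0, 0.15, 0, 0.25, 0, 1],
    [-0.05, 0, 0.15, 0, 0.25, 0, 1]
  ]
}}

```text
time_s: 7.2
position: [0.6514, 0.1192, 0.1728]
tcp_rot: [[-0.967, 0.033, 0.254], [0.032, 0.999, -0.005], [-0.254, 0.003, -0.967]]
force: [0.1, -2.8, 4.9]
opening: 0.006
```

```bash
python3 - <<'E'
from h import *
p,r,s=cur()
print(p,np.round(delta(p,r,tip(65,13,0),rot(13)),2),s['force'],s['joint_positions'])
E
```

```text
[0.65141815 0.11915901 0.17279586] [ 0.07  0.03  0.07  0.01  0.17 -0.02] [ 0.05162987 -2.78443893  4.92394923] [  0.97918051  31.52056712  91.08462522  -0.82706999  42.70679516
 -86.58567487]
```

Good; continue to about 109°.

{"method": "send_rows", "body": {
  "moves": [
    [0, 0.02, 0.2, 0, 0.3, 0, 1],
    [-0.02, 0, 0.16, 0, 0.28, 0, 1],
    [-0.03, 0, 0.15, 0, 0.25, 0, 1],
    [-0.03, 0, 0.15, 0, 0.25, 0, 1],
    [-0.03, 0, 0.15, 0, 0.25, 0, 1],
    [-0.02, 0, 0.15, 0, 0.25, 0, 1],
    [-0.02, 0, 0.15, 0, 0.25, 0, 1],
    [-0.02, 0, 0.15, 0, 0.25, 0, 1],
    [-0.01, 0, 0.15, 0, 0.25, 0, 1],
    [-0.01, 0, 0.15, 0, 0.25, 0, 1],
    [0, 0, 0.15, 0, 0.25, 0, 1],
    [0, 0, 0.15, 0, 0.25, 0, 1]
  ]
}}

```text
time_s: 8.7
position: [0.6583, 0.1198, 0.1268]
tcp_rot: [[-0.961, 0.033, -0.273], [0.03, 0.999, 0.014], [0.273, 0.005, -0.962]]
force: [4.1, -1.0, 2.1]
opening: 0.007
```

```bash
python3 - <<'E'
from h import *
p,r,s=cur()
print(p,np.round(delta(p,r,tip(109,-14,0),rot(-14)),2),s['force'],s['joint_positions'])
c=cap('side'); cv2.imwrite('pics/s3.png',cv2.resize(c['img'][60:260,230:480,::-1],None,fx=3,fy=3,interpolation=2))
E
```

```text
[0.65829496 0.11982924 0.12683315] [ 0.12 -0.   -0.11  0.03 -0.19 -0.01] [ 4.06131477 -0.9645512   2.12428199] [  0.36150513  46.50628044  66.52384239   0.88357438  82.81140527
 -88.02784355]
```

View pics/s3.png

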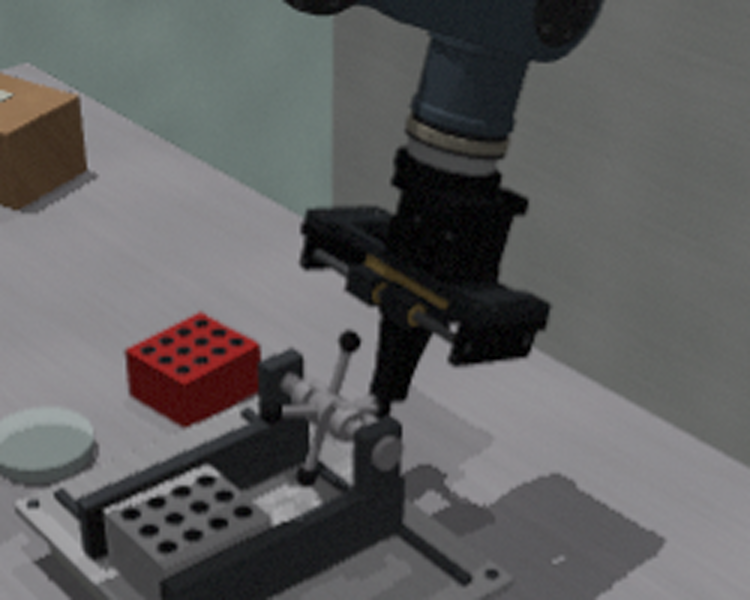

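{"method": "send_rows", "body": {
  "moves": [
    [0, 0, -1, 0, 0, 0, 1],
    [0, 0, -1, 0, 0, 0, 1],
    [0, 0, -1, 0, 0, 0, 1],
    [0, 0, -1, 0, 0, 0, 1],
    [0, 0, -1, 0, 0, 0, 1],
    [0.3, 0, -1, 0, 0, 0, 1],
    [0.9, 0, -0.5, 0, -1, 0, 1],
    [0.9, 0, 0, 0, -1, 0, 1],
    [0.9, 0, 0, 0, -1, 0, 1],
    [0.9, 0, -0.3, 0, -1, 0, 1],
    [0.6, 0, -0.5, 0, -1, 0, 1]
  ]
}}

```text
time_s: 10.12
position: [0.5823, 0.1223, 0.2987]
tcp_rot: [[-0.828, 0.033, 0.56], [0.029, 0.999, -0.015], [-0.56, 0.004, -0.829]]
force: [0.8, 0.0, -1.1]
opening: 0.007
```

```bash
cat >> h.py <<'E'
def sleeve(lo,hi,tag):
    from scipy.ndimage import gaussian_filter
    t=cap('top'); s=cap('side')
    save(t,tag+'t.png'); save(s,tag+'s.png')
    best=[]
    for a in np.arange(lo,hi,1.):
        sc=[]
        for cc in (t,s):
            g=gaussian_filter(cc['img'].max(2).astype(float),1.0)
            for o in (0,90,180,270):
                th=np.radians(a+o); P=S+.054*(np.sin(th)*EX+np.cos(th)*EZ)
                u,v=w2p(cc,P); sc.append(g[int(round(v)),int(round(u))])
        sc=np.sort(sc); best.append((sc[:6].sum(),a,sc.round()))
    best.sort(key=lambda b:b[0]); return best[:4]
E
python3 - <<'E'
from h import *
p,r,s=cur()
print(p,np.round(r[:,2],3),s['force'],s['joint_positions'],s['time_s'])
for b in sleeve(90,150,'a2'): print(b)
t=cv2.imread('pics/a2t.png')[130:310,190:390]; q=cv2.imread('pics/a2s.png')[110:290,240:440]
cv2.imwrite('pics/a2.png',cv2.resize(np.hstack([t,q]),None,fx=2,fy=2))
E
```

```text
[0.58230441 0.12225349 0.29874219] [ 0.56  -0.015 -0.829] [ 0.76201142  0.00278904 -1.12458207] [  2.21066235  13.17284818 106.87362366  -4.83298747  26.04312027
 -82.14931763] 10.125
(np.float64(101.72373907969609), np.float64(115.0), array([12., 14., 16., 17., 19., 24., 31., 52.]))
(np.float64(103.71280016439897), np.float64(113.0), array([12., 15., 16., 17., 19., 24., 36., 36.]))
(np.float64(104.3172643337268), np.float64(114.0), array([12., 15., 16., 17., 19., 24., 36., 52.]))
(np.float64(105.57942570164165), np.float64(116.0), array([12., 14., 17., 17., 21., 25., 31., 52.]))
```

View pics/a2.png

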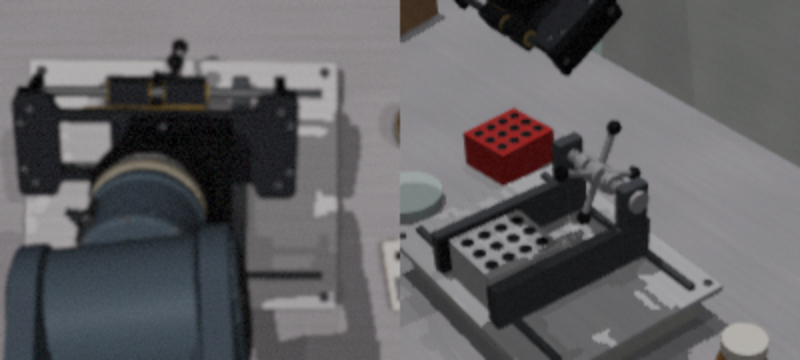

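```bash
python3 - <<'E'
from h import *
import json
s=cap('side')
for a in (18,21,24,27): 
    t=np.radians(a);print(a,w2p(s,S+.054*(np.sin(t)*EX+np.cos(t)*EZ)))
p,r,_=cur()
print(np.round(delta(p,r,tip(24,34,.014),rot(34)),2))
print(np.round(delta(tip(24,34,.014),rot(34),tip(24,34,0),rot(34)),2))
A=np.linspace(24,112,23); P=np.interp(A,[24,112],[34,-16])
for i in range(0,22): print(np.round(delta(tip(A[i],P[i]),rot(P[i]),tip(A[i+1],P[i+1]),rot(P[i+1])),2)[[0,2,4]].tolist(),end=' ')
E
```

```text
18 [345.12563817 172.88342007]
21 [346.10225804 172.84992065]
24 [347.05533037 172.88064303]
27 [347.98220979 172.97515671]
[ 0.73 -0.01  3.68  0.   -0.09 -0.02]
[-0.    0.    0.56  0.    0.    0.  ]
[-0.09, 0.13, 0.23] [-0.08, 0.13, 0.23] [-0.08, 0.14, 0.23] [-0.08, 0.14, 0.23] [-0.07, 0.14, 0.23] [-0.07, 0.14, 0.23] [-0.06, 0.14, 0.23] [-0.06, 0.14, 0.23] [-0.05, 0.15, 0.23] [-0.05, 0.15, 0.23] [-0.05, 0.15, 0.23] [-0.04, 0.15, 0.23] [-0.04, 0.15, 0.23] [-0.03, 0.15, 0.23] [-0.03, 0.15, 0.23] [-0.02, 0.15, 0.23] [-0.02, 0.15, 0.23] [-0.01, 0.15, 0.23] [-0.01, 0.15, 0.23] [-0.01, 0.15, 0.23] [-0.0, 0.15, 0.23] [0.0, 0.15, 0.23]
```

{"method": "send_rows", "body": {
  "moves": [
    [0.2, 0, 0.9, 0, 0, 0, 1],
    [0.2, 0, 0.9, 0, 0, 0, 1],
    [0.2, 0, 0.9, 0, 0, 0, 1],
    [0.13, 0, 0.9, 0, 0, 0, 1],
    [0, 0, 0.3, 0, 0, 0, 1],
    [0, 0, 0.3, 0, 0, 0, 1],
    [-0.09, 0, 0.13, 0, 0.23, 0, 1],
    [-0.08, 0, 0.13, 0, 0.23, 0, 1],
    [-0.08, 0, 0.14, 0, 0.23, 0, 1],
    [-0.08, 0, 0.14, 0, 0.23, 0, 1]
  ]
}}

```text
time_s: 11.52
position: [0.6427, 0.1201, 0.1949]
tcp_rot: [[-0.909, 0.034, 0.416], [0.032, 0.999, -0.012], [-0.416, 0.003, -0.909]]
force: [-1.9, -0.9, 3.5]
opening: 0.006
```

```bash
python3 - <<'E'
from h import *
p,r,s=cur()
print(p,np.round(delta(p,r,tip(40,25,0),rot(25)),2),s['force'],s['joint_positions'])
E
```

```text
[0.64266631 0.12011706 0.19488558] [ 0.4   0.    0.09  0.   -0.04 -0.03] [-1.92789757 -0.93292313  3.4733402 ] [  1.40483079  27.36285534  98.91413824  -2.56759619  29.19537173
 -84.65657695]
```

{"method": "send_rows", "body": {
  "moves": [
    [0.15, 0, -0.2, 0, 0, 0, 1],
    [0.25, 0, 0, 0, 0, 0, 1],
    [0, 0, 0.2, 0, 0, 0, 1],
    [0, 0, 0.1, 0, 0, 0, 1],
    [0, 0, 0, 0, 0, 0, 1]
  ]
}}

```text
time_s: 12.15
position: [0.6347, 0.1204, 0.1873]
tcp_rot: [[-0.908, 0.034, 0.417], [0.032, 0.999, -0.012], [-0.417, 0.003, -0.909]]
force: [0.5, -0.1, 3.4]
opening: 0.006
```

```bash
python3 - <<'E'
from h import *
p,r,s=cur()
print(p,np.round(delta(p,r,tip(40,25,0),rot(25)),2),s['force'])
for b in sleeve(110,150,'a3'): print(b)
q=cv2.imread('pics/a3s.png')[90:290,240:440]
cv2.imwrite('pics/a3.png',cv2.resize(q,None,fx=3,fy=3))
E
```

```text
[0.63465481 0.12043092 0.18732136] [-0.02  0.   -0.05  0.   -0.03 -0.03] [ 0.53690551 -0.09784325  3.41238422]
(np.float64(124.63099207029552), np.float64(130.0), array([  8.,  10.,  16.,  19.,  30.,  42.,  99., 103.]))
(np.float64(124.94140470110543), np.float64(127.0), array([  7.,  10.,  18.,  21.,  26.,  42., 101., 102.]))
(np.float64(125.81120163335876), np.float64(129.0), array([  7.,  10.,  16.,  21.,  30.,  42.,  99., 102.]))
(np.float64(135.77500121367518), np.float64(126.0), array([  7.,  14.,  18.,  26.,  28.,  42., 100., 101.]))
```

View pics/a3.png

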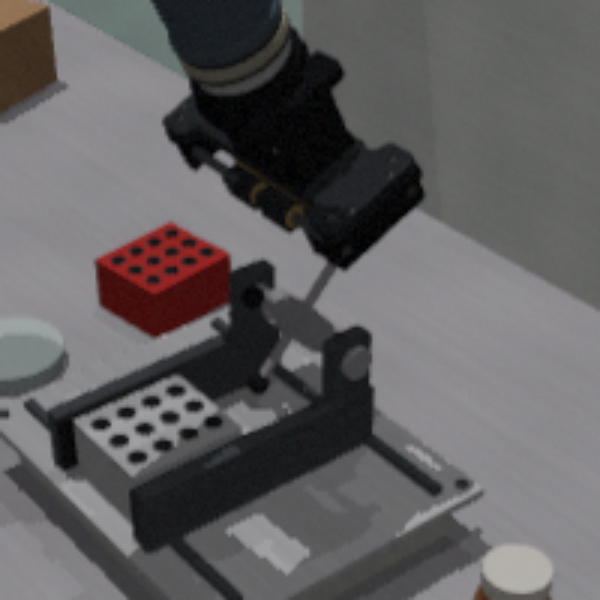

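{"method": "send_rows", "body": {
  "moves": [
    [-0.07, 0, 0.14, 0, 0.23, 0, 1],
    [-0.07, 0, 0.14, 0, 0.23, 0, 1],
    [-0.06, 0, 0.14, 0, 0.23, 0, 1],
    [-0.06, 0, 0.14, 0, 0.23, 0, 1],
    [-0.05, 0, 0.15, 0, 0.23, 0, 1],
    [-0.05, 0, 0.15, 0, 0.23, 0, 1],
    [-0.05, 0, 0.15, 0, 0.23, 0, 1],
    [-0.04, 0, 0.15, 0, 0.23, 0, 1],
    [-0.04, 0, 0.15, 0, 0.23, 0, 1]
  ]
}}

```text
time_s: 13.38
position: [0.655, 0.1198, 0.1593]
tcp_rot: [[-0.997, 0.034, 0.068], [0.034, 0.999, 0.001], [-0.068, 0.003, -0.998]]
force: [0.6, 1.5, 4.1]
opening: 0.007
```

```bash
python3 - <<'E'
from h import *
p,r,s=cur()
print(p,np.round(delta(p,r,tip(76,4.5,0),rot(4.5)),2),s['force'])
E
```

```text
[0.65500317 0.11983469 0.15930017] [-0.    0.   -0.07  0.01 -0.06 -0.03] [0.56890413 1.52579986 4.07618452]
```

{"method": "send_rows", "body": {
  "moves": [
    [-0.03, 0, 0.15, 0, 0.23, 0, 1],
    [-0.03, 0, 0.15, 0, 0.23, 0, 1],
    [-0.02, 0, 0.15, 0, 0.23, 0, 1],
    [-0.02, 0, 0.15, 0, 0.23, 0, 1],
    [-0.01, 0, 0.15, 0, 0.23, 0, 1],
    [-0.01, 0, 0.15, 0, 0.23, 0, 1],
    [-0.01, 0, 0.15, 0, 0.23, 0, 1],
    [0, 0, 0.15, 0, 0.23, 0, 1],
    [0, 0, 0, 0, 0, 0, 1]
  ]
}}

```text
time_s: 14.5
position: [0.6562, 0.1196, 0.1283]
tcp_rot: [[-0.968, 0.034, -0.25], [0.033, 0.999, 0.011], [0.25, 0.003, -0.968]]
force: [2.6, 0.5, 2.7]
opening: 0.009
```

{"method": "send_rows", "body": {
  "moves": [
    [0, 0, -1, 0, 0, 0, 1],
    [0, 0, -1, 0, 0, 0, 1],
    [0, 0, -1, 0, 0, 0, 1],
    [0, 0, -1, 0, 0, 0, 1],
    [0, 0, -1, 0, 0, 0, 1],
    [0.3, 0, -1, 0, 0, 0, 1],
    [0.9, 0, -0.5, 0, -1, 0, 1],
    [0.9, 0, 0, 0, -1, 0, 1],
    [0.9, 0, 0, 0, -1, 0, 1],
    [0.9, 0, -0.3, 0, -1, 0, 1],
    [0.6, 0, -0.5, 0, -0.8, 0, 1],
    [0, 0, 0, 0, 0, 0, 1]
  ]
}}

```text
time_s: 16.0
position: [0.5709, 0.1222, 0.2947]
tcp_rot: [[-0.842, 0.033, 0.539], [0.028, 0.999, -0.017], [-0.539, 0.001, -0.842]]
force: [1.0, -0.4, -0.3]
opening: 0.008
```

```bash
python3 - <<'E'
from h import *
p,r,s=cur()
print(p,np.round(r[:,2],3),s['force'],s['joint_positions'],s['time_s'])
for b in sleeve(180,240,'a4'): print(b)
t=cv2.imread('pics/a4t.png')[130:310,190:390]; q=cv2.imread('pics/a4s.png')[140:320,240:440]
cv2.imwrite('pics/a4.png',cv2.resize(np.hstack([t,q]),None,fx=2,fy=2))
p,r,_=cur()
for a in (18,21,24,27,30): 
    t=np.radians(a);print(a,w2p(vision.capture('side'),S+.054*(np.sin(t)*EX+np.cos(t)*EZ)))
for a in (22,25,28): print(np.round(delta(p,r,tip(a,34,.014),rot(34)),2))
E
```

```text
[0.57091543 0.12217001 0.29474528] [ 0.539 -0.017 -0.842] [ 0.98763552 -0.42153694 -0.34040986] [  2.28520751  12.76755993 107.42487947  -4.77992881  27.34401918
 -82.20349136] 16.0
(np.float64(112.35086292975996), np.float64(202.0), array([ 8., 18., 19., 19., 23., 25., 42., 44.]))
(np.float64(113.50241180048145), np.float64(197.0), array([10., 12., 18., 20., 24., 29., 34., 61.]))
(np.float64(113.50241180048145), np.float64(198.0), array([10., 12., 18., 20., 24., 29., 34., 45.]))
(np.float64(113.6019951043345), np.float64(205.0), array([11., 18., 18., 19., 20., 28., 45., 67.]))
18 [345.12563817 172.88342007]
21 [346.10225804 172.84992065]
24 [347.05533037 172.88064303]
27 [347.98220979 172.97515671]
30 [348.88035949 173.13283944]
[ 0.92  0.01  3.75 -0.   -0.07 -0.03]
[ 0.85  0.01  3.84 -0.   -0.07 -0.03]
[ 0.8   0.01  3.94 -0.   -0.07 -0.03]
```

View pics/a4.png

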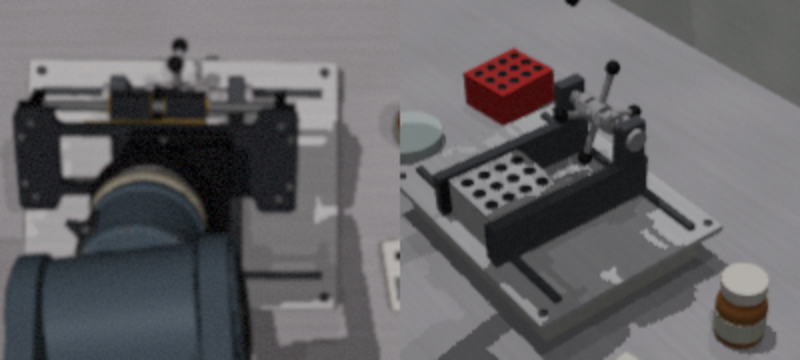

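{"method": "send_rows", "body": {
  "moves": [
    [0.25, 0, 0.92, 0, 0, 0, 1],
    [0.25, 0, 0.92, 0, 0, 0, 1],
    [0.23, 0, 0.92, 0, 0, 0, 1],
    [0.2, 0, 0.92, 0, 0, 0, 1],
    [0, 0, 0.3, 0, -0.07, 0, 1],
    [0, 0, 0.3, 0, 0, 0, 1],
    [-0.09, 0, 0.13, 0, 0.23, 0, 1],
    [-0.08, 0, 0.13, 0, 0.23, 0, 1],
    [-0.08, 0, 0.14, 0, 0.23, 0, 1],
    [-0.08, 0, 0.14, 0, 0.23, 0, 1],
    [0, 0, 0, 0, 0, 0, 1]
  ]
}}

```text
time_s: 17.73
position: [0.6348, 0.1203, 0.1917]
tcp_rot: [[-0.905, 0.034, 0.424], [0.032, 0.999, -0.012], [-0.424, 0.003, -0.905]]
force: [0.2, 0.6, 2.8]
opening: 0.004
```

```bash
python3 - <<'E'
from h import *
p,r,s=cur()
print(p,np.round(delta(p,r,tip(38,25,0),rot(25)),2),s['force'],s['joint_positions'])
E
```

```text
[0.63481641 0.12029249 0.19171801] [ 0.1   0.01  0.04  0.    0.01 -0.03] [0.17820015 0.56213498 2.79535771] [  1.47070666  27.0728536  100.5477696   -2.87826506  27.32207002
 -84.27258085]
```

{"method": "send_rows", "body": {
  "moves": [
    [-0.04, 0, 0.16, 0, 0.23, 0, 1],
    [-0.04, 0, 0.16, 0, 0.23, 0, 1],
    [-0.04, 0, 0.14, 0, 0.23, 0, 1],
    [-0.05, 0, 0.14, 0, 0.23, 0, 1],
    [-0.05, 0, 0.15, 0, 0.23, 0, 1],
    [-0.05, 0, 0.15, 0, 0.23, 0, 1],
    [0, 0, 0, 0, 0, 0, 1]
  ]
}}

```text
time_s: 18.6
position: [0.6516, 0.1198, 0.1741]
tcp_rot: [[-0.979, 0.034, 0.203], [0.034, 0.999, -0.004], [-0.203, 0.003, -0.979]]
force: [2.2, 0.0, 5.6]
opening: 0.007
```

```bash
python3 - <<'E'
from h import *
p,r,s=cur()
print(p,np.round(delta(p,r,tip(62,11,0),rot(11)),2),s['force'],s['moment'])
for b in sleeve(220,270,'a5'): print(b)
q=cv2.imread('pics/a5s.png')[110:290,240:440]
cv2.imwrite('pics/a5.png',cv2.resize(q,None,fx=3.3,fy=3.3))
E
```

```text
[0.6515712  0.11980235 0.17406334] [ 0.09  0.01  0.02  0.01  0.07 -0.03] [2.21946054 0.01667314 5.60989927] [ 0.04737182 -0.51284154 -0.02142953]
(np.float64(137.80665993776444), np.float64(240.0), array([ 8., 14., 17., 22., 28., 49., 84., 86.]))
(np.float64(139.18960030979287), np.float64(239.0), array([ 8., 15., 17., 22., 28., 49., 84., 86.]))
(np.float64(140.39087793623108), np.float64(241.0), array([ 8., 14., 17., 18., 28., 55., 84., 86.]))
(np.float64(145.47093035612414), np.float64(242.0), array([ 8., 14., 18., 22., 28., 55., 84., 86.]))
```

View pics/a5.png

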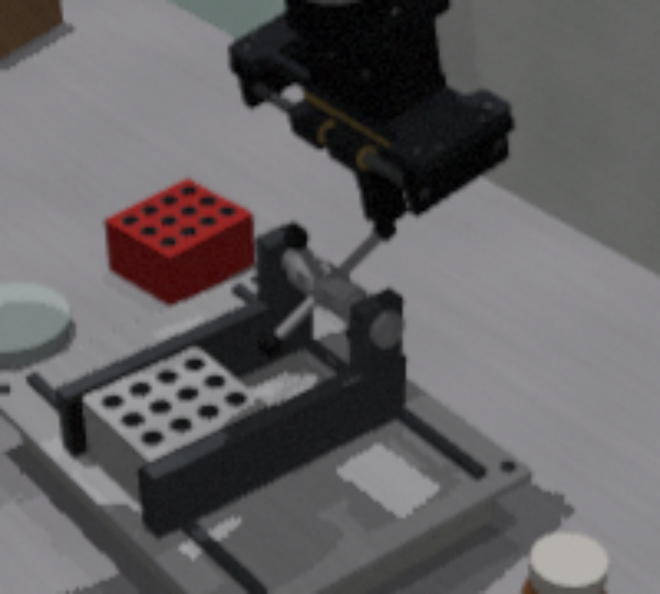

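{"method": "send_rows", "body": {
  "moves": [
    [0.0, 0, 0.12, 0, 0.2, 0, 1],
    [0.0, 0, 0.1, 0, 0.15, 0, 1],
    [0, 0, 0, 0, 0, 0, 1]
  ]
}}

```text
time_s: 19.08
position: [0.6522, 0.1199, 0.1685]
tcp_rot: [[-0.989, 0.034, 0.143], [0.034, 0.999, -0.002], [-0.143, 0.003, -0.99]]
force: [2.1, -0.1, 6.2]
opening: 0.009
```

{"method": "send_rows", "body": {
  "moves": [
    [-0.02, 0, 0.1, 0, 0.15, 0, 1],
    [0, 0, 0, 0, 0, 0, 1]
  ]
}}

```text
time_s: 19.32
position: [0.6526, 0.1199, 0.1664]
tcp_rot: [[-0.993, 0.034, 0.116], [0.034, 0.999, -0.001], [-0.116, 0.003, -0.993]]
force: [1.9, -0.0, 7.8]
opening: 0.002
```

{"method": "send_rows", "body": {
  "moves": [
    [-0.02, 0, 0.1, 0, 0.15, 0, 1],
    [0, 0, 0, 0, 0, 0, 1]
  ]
}}

```text
time_s: 19.58
position: [0.6532, 0.1199, 0.1646]
tcp_rot: [[-0.995, 0.034, 0.09], [0.034, 0.999, -0.0], [-0.09, 0.003, -0.996]]
force: [1.2, 0.1, 11.1]
opening: 0.006
```

{"method": "send_rows", "body": {
  "moves": [
    [-0.02, 0, 0.1, 0, 0.15, 0, 1],
    [0, 0, 0, 0, 0, 0, 1]
  ]
}}

```text
time_s: 19.82
position: [0.654, 0.1198, 0.1629]
tcp_rot: [[-0.997, 0.034, 0.065], [0.034, 0.999, 0.0], [-0.065, 0.003, -0.998]]
force: [-0.9, -0.2, 13.5]
opening: 0.003
```

{"method": "send_rows", "body": {
  "moves": [
    [-0.02, 0, 0.08, 0, 0.1, 0, 1],
    [0, 0, 0, 0, 0, 0, 1]
  ]
}}

```text
time_s: 20.08
position: [0.6545, 0.1198, 0.1616]
tcp_rot: [[-0.998, 0.034, 0.048], [0.034, 0.999, 0.001], [-0.047, 0.003, -0.999]]
force: [-2.2, 1.0, 17.9]
opening: 0.003
```

```bash
python3 - <<'E'
from h import *
p,r,s=cur()
print(p,np.round(delta(p,r,tip(75,5,0),rot(5)),2),s['force'],s['moment'])
for b in sleeve(230,280,'a6'): print(b)
t=cv2.imread('pics/a6t.png')[130:310,190:390]; q=cv2.imread('pics/a6s.png')[140:320,240:440]
cv2.imwrite('pics/a6.png',cv2.resize(np.hstack([t,q]),None,fx=2,fy=2,interpolation=2))
E
```

```text
[0.65453054 0.11980775 0.16160066] [-0.    0.   -0.01  0.01 -0.23 -0.03] [-2.21816512  0.99433989 17.87807875] [-0.01440621  0.16519245  0.00884569]
(np.float64(128.35498964645188), np.float64(254.0), array([11., 15., 16., 17., 25., 44., 58., 69.]))
(np.float64(130.61687729425944), np.float64(252.0), array([ 9., 14., 15., 16., 30., 46., 63., 69.]))
(np.float64(130.94077915252413), np.float64(255.0), array([10., 16., 17., 19., 25., 44., 51., 69.]))
(np.float64(133.53730211190594), np.float64(251.0), array([ 9., 14., 16., 18., 30., 46., 65., 69.]))
```

View pics/a6.png

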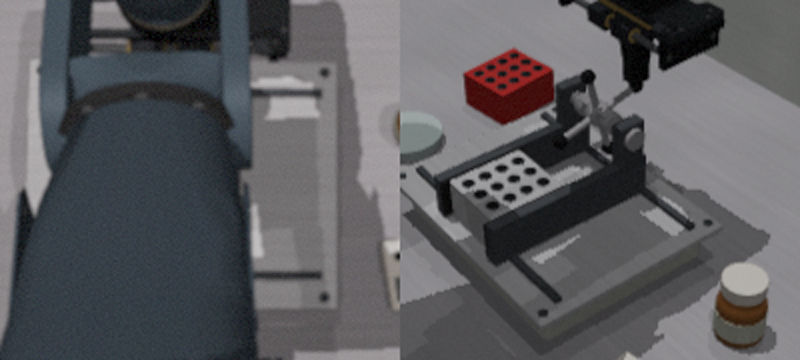

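{"method": "send_rows", "body": {
  "moves": [
    [0, 0, 0, 0, 0, 0, 1],
    [0, 0, 0, 0, 0, 0, 1],
    [0, 0, 0, 0, 0, 0, 1],
    [0, 0, 0, 0, 0, 0, 1]
  ]
}}

```text
time_s: 20.68
position: [0.6545, 0.1198, 0.1616]
tcp_rot: [[-0.998, 0.034, 0.048], [0.034, 0.999, 0.001], [-0.048, 0.003, -0.999]]
force: [-1.3, -0.2, 16.3]
opening: 0.007
```

{"method": "send_rows", "body": {
  "moves": [
    [0, 0, -0.5, 0, 0, 0, 1],
    [0, 0, -1, 0, 0, 0, 1],
    [0, 0, -1, 0, 0, 0, 1],
    [0, 0, -1, 0, 0, 0, 1],
    [0, 0, -1, 0, 0, 0, 1],
    [0, 0, -1, 0, 0, 0, 1],
    [0, 1, -0.5, 0, 0, 0, 1],
    [0, 1, 0, 0, 0, 0, 1],
    [0, 1, 0, 0, 0, 0, 1],
    [0, 1, 0, 0, 0, 0, 1],
    [0, 1, 0, 0, 0, 0, 1],
    [0, 1, 0, 0, 0, 0, 1]
  ]
}}

```text
time_s: 22.18
position: [0.6503, 0.271, 0.3063]
tcp_rot: [[-0.999, 0.034, 0.036], [0.034, 0.999, 0.001], [-0.036, 0.002, -0.999]]
force: [-0.3, 0.1, 0.4]
opening: -0.002
```

{"method": "send_rows", "body": {
  "moves": [
    [0, 1, 0, 0, 0, 0, 1],
    [0, 1, 0, 0, 0, 0, 1],
    [0, 1, 0, 0, 0, 0, 1],
    [0, 1, 0, 0, 0, 0, 1],
    [0, 1, 0, 0, 0, 0, 1],
    [0, 1, 0, 0, 0, 0, 1],
    [0, 1, 0, 0, 0, 0, 1],
    [0, 1, 0, 0, 0, 0, 1],
    [0, 0, 0, 0, 0, 0, 1]
  ]
}}

```text
time_s: 23.3
position: [0.6563, 0.4719, 0.3061]
tcp_rot: [[-0.999, 0.031, 0.035], [0.031, 1.0, 0.001], [-0.035, 0.002, -0.999]]
force: [-0.3, 0.3, -0.3]
opening: 0.003
```

```bash
python3 - <<'E'
from h import *
p,r,s=cur(); print(p,s['force'],s['time_s'])
for b in sleeve(220,290,'a7'): print(b)
t=cv2.imread('pics/a7t.png')[130:310,190:390]; q=cv2.imread('pics/a7s.png')[140:320,240:440]
cv2.imwrite('pics/a7t4.png',cv2.resize(t,None,fx=3.3,fy=3.3,interpolation=2)); cv2.imwrite('pics/a7s4.png',cv2.resize(q,None,fx=3.3,fy=3.3,interpolation=2))
c=cap('top')
# block holes: dark blobs in block region
g=cv2.cvtColor(c['img'],cv2.COLOR_RGB2GRAY); roi=g[220:278,258:304]
b=(cv2.resize(roi,None,fx=8,fy=8,interpolation=cv2.INTER_CUBIC)<75).astype(np.uint8)
n,l,st,ce=cv2.connectedComponentsWithStats(b)
H=[]
for i in range(1,n):
    if 300<st[i,4]<4000:
        u=ce[i,0]/8+258-.44; v=ce[i,1]/8+220-.44; H.append(p2w(c,u,v,z=.105)); print(np.round([u,v],1),st[i,4],np.round(H[-1],4))
E
```

```text
[0.65628584 0.47190276 0.30607033] [-0.26160965  0.32711319 -0.33784956] 23.3
(np.float64(115.99314011705366), np.float64(250.0), array([ 17.,  18.,  19.,  20.,  21.,  22.,  27., 112.]))
(np.float64(116.07784969660953), np.float64(247.0), array([ 15.,  16.,  19.,  21.,  21.,  25.,  32., 105.]))
(np.float64(119.31363192473641), np.float64(249.0), array([ 17.,  17.,  19.,  21.,  21.,  25.,  32., 112.]))
(np.float64(119.5193732990352), np.float64(248.0), array([ 16.,  18.,  19.,  21.,  21.,  25.,  32., 105.]))
[266.3 231.2] 1623 [0.5114 0.1468 0.105 ]
[278.9 231.3] 1592 [0.5108 0.1238 0.105 ]
[291.5 231.4] 1588 [0.5102 0.1007 0.105 ]
[266.1 242.6] 1636 [0.4905 0.1475 0.105 ]
[278.6 242.8] 1584 [0.4897 0.1247 0.105 ]
[291.3 242.8] 1587 [0.4893 0.1014 0.105 ]
[278.5 254.1] 1600 [0.4691 0.1252 0.105 ]
[266.  254.1] 1599 [0.4694 0.1481 0.105 ]
[291.1 254.3] 1571 [0.4681 0.1023 0.105 ]
[265.3 266. ] 1946 [0.4478 0.1497 0.105 ]
[278.3 265.7] 1556 [0.4479 0.126  0.105 ]
[291.  265.9] 1590 [0.4471 0.1029 0.105 ]
[258.2 275.3] 427 [0.4312 0.1628 0.105 ]
```

View pics/a7t4.png

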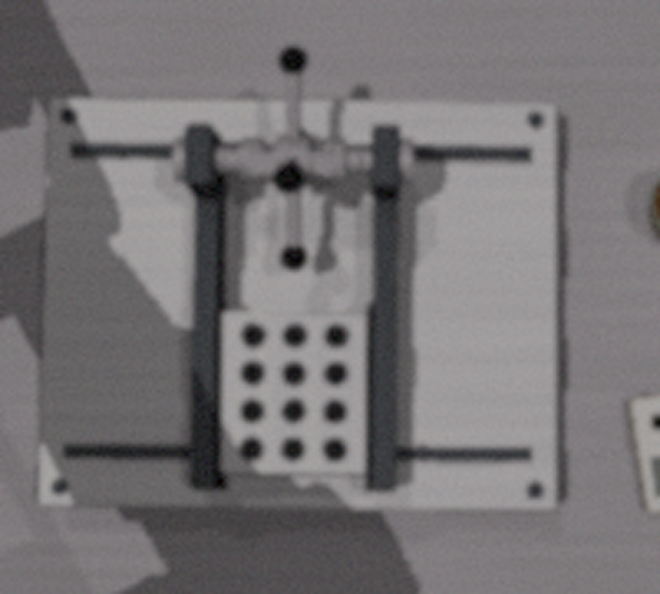

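View pics/a7s4.png

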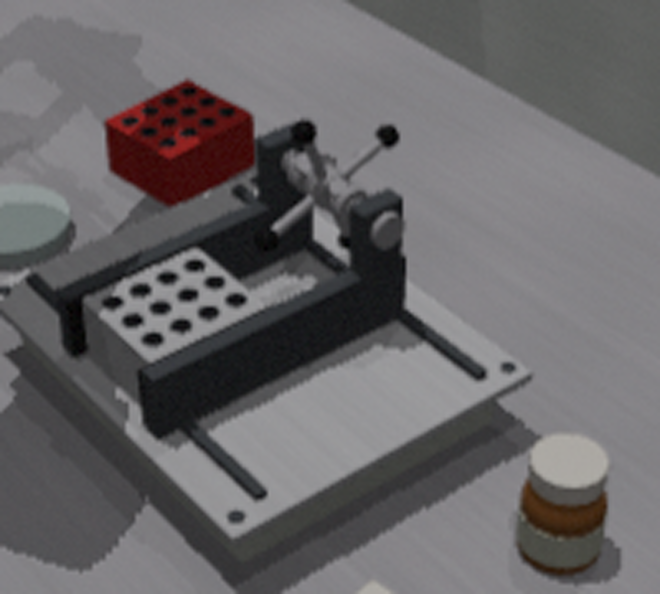

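```bash
python3 - <<'E'
from h import *
from scipy.optimize import least_squares
t=cap('top');s=cap('side')
f=lambda p:np.array((p[0]/3.3+190-.35,p[1]/3.3+130-.35)); g=lambda p:np.array((p[0]/3.3+240-.35,p[1]/3.3+140-.35))
M=[(t,75,f((292,60))),(t,-15,f((289,177))),(t,-105,f((293,257))),(s,75,g((388,135))),(s,-15,g((304,132))),(s,-105,g((266,241)))]
def P(a): a=np.radians(a); return S+.054*(np.sin(a)*EX+np.cos(a)*EZ)
for off in range(-12,8,2): print(255+off,[np.round(np.linalg.norm(w2p(c,P(a+off))-m),1) for c,a,m in M])
def F(q): 
    def PP(a): a=np.radians(a); return S+q[1]*EX+q[2]*EY+q[3]*EZ+.054*(np.sin(a)*EX+np.cos(a)*EZ)
    return np.concatenate([w2p(c,PP(a+q[0]*10))-m for c,a,m in M]+[np.array(q[1:])*300])
r=least_squares(F,[0,0,0,0],diff_step=1e-3,x_scale=[1,.01,.01,.01]); print(255+10*r.x[0],r.x[1:],r.fun.round(1))
E
```

```text
243 [np.float64(0.6), np.float64(3.8), np.float64(1.1), np.float64(2.1), np.float64(2.4), np.float64(1.1)]
245 [np.float64(0.3), np.float64(2.7), np.float64(0.7), np.float64(1.5), np.float64(1.5), np.float64(0.8)]
247 [np.float64(0.2), np.float64(1.6), np.float64(0.4), np.float64(0.9), np.float64(0.8), np.float64(0.8)]
249 [np.float64(0.1), np.float64(0.7), np.float64(0.2), np.float64(0.3), np.float64(0.7), np.float64(1.2)]
251 [np.float64(0.2), np.float64(0.8), np.float64(0.1), np.float64(0.4), np.float64(1.3), np.float64(1.7)]
253 [np.float64(0.3), np.float64(1.8), np.float64(0.3), np.float64(1.0), np.float64(2.1), np.float64(2.3)]
255 [np.float64(0.4), np.float64(2.9), np.float64(0.4), np.float64(1.6), np.float64(2.9), np.float64(3.0)]
257 [np.float64(0.5), np.float64(4.0), np.float64(0.6), np.float64(2.3), np.float64(3.8), np.float64(3.6)]
259 [np.float64(0.5), np.float64(5.1), np.float64(0.6), np.float64(2.9), np.float64(4.6), np.float64(4.3)]
261 [np.float64(0.5), np.float64(6.2), np.float64(0.7), np.float64(3.6), np.float64(5.4), np.float64(4.9)]
249.06648742837342 [ 2.56122911e-04 -8.67856278e-05 -1.43379534e-03] [ 0.2  0.  -0.4  0.5  0.2 -0.2 -0.1  0.3  0.  -0.1  0.3 -0.7  0.1 -0.
 -0.4]
```

```bash
python3 - <<'E'
from h import *
for t in ['petri_dish','jar','timer']:
  for n in ['side']:
    c=cap(n)
    for r in models.landmark_of(n,t)[:1]: print(t,np.round(r['point'],1))
print(status.read_state()['force'],bot.hand_in())
E
```

```text
petri_dish [245.5 212. ]
jar [411.2 305.8]
timer [350.8 339.1]
the job is handed in; nothing more can be done
[0.0334204  0.29210789 0.69474196] None
```

I turned the sleeve with three spoke pushes, from about 21° to about 249° (4.35 rad), and both jaws now bear on the tube block. I handed the job in at about 23.5 s, with no verdict reported.

- **Tightening:** the push force rose from about 6 N to 18 N as the jaws met the block, and I held it at about 16–18 N for half a second. I then backed the arm well clear, and the tool read under 1 N.
- **Sleeve angle:** two readings disagreed. The sleeve read about 254° under load and 249° after I let go, which I take as spring-back held by friction. At 249° it is only about 2° past where the jaws should meet the block (about 4.3 rad), and my angle reading is good to about 1.5°.
- **Jaw force:** I did not measure it directly. That the jaws press hard enough rests on the rise in push force and the spring-back.
- **Block:** it sits between the jaws at a yaw of about −1.5° to −2.0°, against −1.7° for the clamp, so it is square within about 0.3°. In both views it looks flat on the platform, but I did not measure its height or tilt.
- **Dish, jar and timer:** they show within about 1 pixel of their starting positions in the side camera.

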